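# Slide the hanger board out over the shelf edge

### The arm

A 6-joint arm with a two-finger parallel gripper is mounted at the origin on the work surface. World frame = base frame: x ahead of the robot, y to its left, z up, the work surface at z = 0. Lengths are in mm, angles in rad, forces in N, time in s.
With the tool pointing down it reaches from about 300 to 775 mm from the base axis. Payload 14.6 kg.
Tool frame: the origin (TCP) lies at the very end of the fingers, on their centre line; the grasp point (between the pads) lies 19 mm behind it (r.grasp_offset is the distance from the TCP to the grasp point, in mm); z points along the fingers, y is the line along which they close (so a half turn about z gives the same grasp; the last joint's range is limited). The gripper opens to 85 mm and grips with 20 to 120 N. Pads are 22 mm wide; open, the fingers measure 114 mm over their backs; the gripper's body (76 mm by 85 mm) begins 54 mm behind the grasp point. The pads swing forward as they close: fully open they stand 13 mm farther back than shut.
Start: joints at [-1.331, 0.3, 1.521, -0, 1.321, -0.067], TCP at [166.098, -524.31, 231.281] pointing down, gripper open.
Joint ranges: [-3.03, 3.03], [-0.79, 2.21], [0.23, 2.52], [-1.04, 4.18], [0, 3.07], [-2.55, 2.55]. Speed limits (rad/s): [2.22, 2.22, 2.57, 3.14, 3.14, 3.14].

### API

Orientations are given as a 3x3 rotation matrix whose columns are the frame's x, y, z axes.
In Python, from workcell import r gives the robot as it stands.
- The arm moves only by the tool apply_moves, never from a script. Its argument "commands" is a list of rows, each a list of 6 numbers: the shift along the tool's x, y, z in cm, then the turn, a rotation vector about the tool's x, y, z in rad. In form: [[tx, ty, tz, ax, ay, az], ...]. A call has exactly 5 rows; each row shifts and turns the commanded pose from where the row before left it, along the tool's axes as they then stand; what a row does not reach is not made up. A row lasts 1/12 s, in which the tool goes at most 41.7 mm and 7.16 degrees, less where a joint would pass 70% of its speed; a pose out of reach is approached as far as the arm can. A call with a gripper value outside its range is refused whole. "gripper" is the opening, from 0 (shut) to 1 (fully open), set as the call begins (left out, the last holds). The fingers move at their own pace and stop on an object; "newtons" is the grip in N (left out, the last holds). Time passes only in rows, so rows that do not move let the fingers close, or fill a call up. It gives the time, the measured TCP pose, the force, the opening and the grip force at its end, in the units of the state.
- r.sense(): the state, without advancing time (a new reading comes with each control period).
- r.capture(name): name is "side" or "top" or "wrist"; returns a dict with "pixels" (384x512x3 uint8, blue, green, red), "mtx" (3x3 intrinsics, pixels), "eye" and "rotation" of the camera in the world. Camera axes: x right, y down, z forward; pixel columns grow to the right and rows downward; lengths in mm; the calibration is good to about 2 mm. The wrist camera is an equidistant fisheye: a pixel r from the principal point sees the ray r / f radians off the axis. A picture is of the moment at which its call begins. There is no depth.
- r.sign_off(): hands the job in; it is judged then, once.
The state is a dict: "t": time; "joint_pos": joint angles; "dq": joint speeds; "joint_torque": joint torques, N m; "ee_pos": TCP position; "orientation": TCP orientation; "force": force on the tool from outside, world axes, zero at the start; "torque": the same for the moment, N m; "finger_gap": finger opening in mm; "gripper_force": force on a finger pad.
Only numpy, scipy, OpenCV 4.12 (cv2) and the standard library are available. Lean on these libraries where they do the work, as an engineer would, in place of code of your own. Each camera call takes 0.05 s, during which the arm holds its last target. There are 200 camera calls.

### The job

Slide the small plywood board along the shelf towards you (the robot) until just its red-painted end sticks out past the shelf's front edge, so that a hook can later be hung through its hole, with the line where the red meets the bare wood right above that edge and the board square to it. Only push or draw it with the fingertips: keep it flat on the shelf, never pick it up, and do not disturb the jar, the torch or the steel hook. Let go of it when it is in place.

Things in the scene. Friction and masses are not known exactly. Their poses are not given: they have to be found in the camera images.
- hanger: loose flat plywood board, 150 mm long (its x) by 110 mm wide (its y) by 8 mm thick, about 0.13 kg (varies), lying flat on the shelf. Origin: centre of its underside; z up. The 40 mm at its -x end are painted red, with a 20 mm hole through the middle of the red part; the other 110 mm are bare pale wood. The red end starts about 10 to 35 mm behind the shelf's front edge and faces it within about 0.2 rad. It slides freely on the shelf
- hanger_line (a point): point on the board's underside, midway across its width, on the line where red paint meets bare wood (40 mm from the red end, 35 mm from the board's centre towards -x); axes as the board's
- hanger_back (a point): point on the board's underside at the middle of its bare-wood end face (75 mm from the board's centre towards +x, the end far from the robot); axes as the board's
- shelf: fixed chipboard shelf on steel angle brackets, 300 mm deep (its x) by 660 mm wide (its y), 18 mm thick, its top 120 mm above the bench. Origin: on the bench under the board's centre; its front edge is the -x side, towards the robot; position and yaw vary. A white weatherboard strip rises about 36 mm above the shelf top behind its rear edge (150 mm behind the origin, towards +x)
- shelf_edge (a point): point at the middle of the shelf's front top edge, on the top surface; axes as the shelf's: y runs along the edge, x points from the edge back over the shelf
- jar: bystander: empty glass preserving jar with an orange seal and wire lever clamp, 86 mm diameter (the clamp stands out to 48 mm from the axis), 130 mm tall, standing on the shelf to one side of the board. Origin: centre of its underside
- torch: bystander: aluminium torch standing on its head, 46 mm diameter at the foot, 129 mm tall, on the shelf to one side of the board. Origin: centre of its underside
- hook: bystander: S-shaped steel hook of 6 mm bar lying flat, about 78 mm by 42 mm, on the shelf to one side of the board. Origin: its middle, on the shelf
There are look-alikes about, which are no part of the job. What is meant by the hanger is not turquoise, and is the smaller of those in its own colour.

How it is judged (in metres and radians):
At the end, for the whole second after the job is handed in: The red/bare line of the board is within 6 mm of the shelf's front edge, the red end outwards; the board is square to the edge within 0.1 rad, flat on the shelf and at rest; jar, torch and hook stand within 15 mm of where they were (x of hanger_line in the frame of shelf_edge between -0.006 and 0.006 m and angle between the x axis of hanger and the x axis of shelf_edge, either way round below 0.1 rad and x of hanger in the frame of shelf_edge above 0.02 m and z of hanger_line in the frame of shelf_edge between -0.003 and 0.003 m and angle between hanger's own z axis and vertical below 0.04 rad and linear speed of hanger below 0.01 m/s and distance of each of jar, torch, hook from where it was at the start of the episode below 0.015 m and angle between each of jar, torch, hook's own z axis and vertical below 0.1 rad); the robot touches nothing.
It fails at once if the board is lifted off the shelf or tipped (z of hanger in the frame of shelf_edge above 0.006 m or z of hanger in the frame of shelf_edge below -0.006 m or angle between hanger's own z axis and vertical above 0.12 rad).
It fails at once if the jar, the torch or the hook is pushed, tipped or lifted (distance of any of jar, torch, hook from where it was at the start of the episode above 0.015 m or angle between any of jar, torch, hook's own z axis and vertical above 0.2 rad).
It also fails if it takes over 43 s, if anything falls off the work surface, if the arm or the gripper's body presses on something with over 40 N, if the wrist force passes 120 N, or if a joint passes its speed limit or range.

## Working session

There is one attempt and no reset: what is moved stays moved. The work goes in short steps, Python scripts to look and compute and a tool call to move; the robot and the scene stay as the last step left them, time stands still between calls to the robot, and variables do not carry over. Pictures are saved under pics/ and viewed, at most 10 in all, crops included, and the job is handed in when it is done.

Besides the shell and the picture viewer there is one more tool, called after "Call:" as a command line: name --pt "numbers of a row" for each row, then --argument value for the rest. apply_moves: Moves the arm, as the interface text tells. Its arguments: {"type":"object","properties":{"commands":{"type":"array","items":{"type":"array","items":{"type":"number"}}},"gripper":{"type":"number"},"newtons":{"type":"number"}},"required":["commands"]}

```bash
mkdir -p pics; ls; python3 - <<'E'
from workcell import r
import cv2,numpy as np
s=r.sense();print(s['t'],s['ee_pos'],s['orientation'],s['finger_gap'])
for n in("top","side"):
    c=r.capture(n);cv2.imwrite(f"pics/{n}0.png",c["pixels"]);np.savez(f"{n}0.npz",**c);print(n,c["mtx"],c["eye"],c["rotation"])
E
```

```text
pics
0.0 [ 166.04937847 -524.08327927  230.71037608] [[ 9.53293593e-01  3.02045119e-01 -2.67635591e-04]
 [ 3.02045222e-01 -9.53292885e-01  1.16586501e-03]
 [ 9.70087324e-05 -1.19224970e-03 -9.99999285e-01]] 85.462109619912
top [[396.90084139   0.         254.75615153]
 [  0.         396.90084139 194.30545929]
 [  0.           0.           1.        ]] [ 494.14607332  -37.21961814 1120.47493126] [[ 0.01263578 -0.99733999  0.07178638]
 [-0.99991926 -0.01250662  0.00224852]
 [-0.00134474 -0.071809   -0.9974175 ]]
side [[440.09546119   0.         261.97906286]
 [  0.         440.09546119 189.78159684]
 [  0.           0.           1.        ]] [ 120.53981089  679.66463847 1018.17867923] [[-0.86844775 -0.3526511   0.34847627]
 [-0.4955166   0.64034148 -0.58687825]
 [-0.01618055 -0.68234887 -0.73084759]]
```

View pics/top0.png

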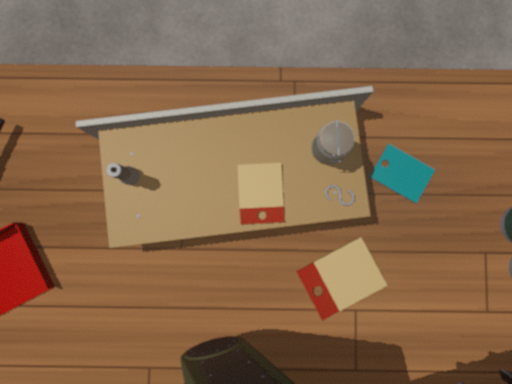

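View pics/side0.png

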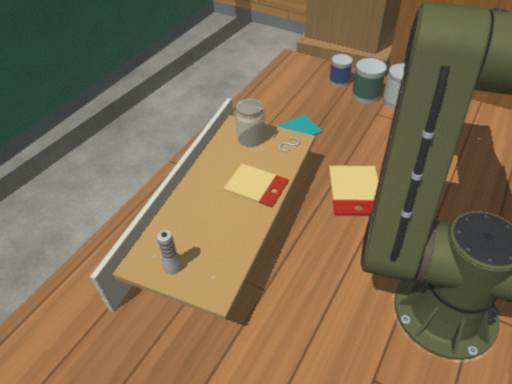

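In the top view there are three candidates:
- A red/bare board on the shelf at (262,193).
- A larger red/bare board on the bench at (342,278), a thick block in the side view.
- A turquoise board at (403,174).

The one on the shelf fits: it isn't turquoise, it's the smaller of the two red/bare ones, and its red end faces the robot. The jar is at (335,142), the hook at (340,195) and the torch at (122,174). I'll confirm with a crop and measure.

```bash
cat > h.py <<'E'
import cv2,numpy as np
def ray(c,p,z):
    p=np.asarray(p,float).reshape(-1,2);d=np.c_[p,np.ones(len(p))]@np.linalg.inv(c["mtx"]).T@c["rotation"].T
    return (c["eye"]+d*((z-c["eye"][2])/d[:,2])[:,None])[:,:2]
def proj(c,P):
    q=(np.asarray(P,float).reshape(-1,3)-c["eye"])@c["rotation"]@c["mtx"].T
    return q[:,:2]/q[:,2:]
def big(m,box):
    k=np.zeros_like(m);x0,y0,x1,y1=box;k[y0:y1,x0:x1]=m[y0:y1,x0:x1]
    cs,_=cv2.findContours(k,cv2.RETR_EXTERNAL,cv2.CHAIN_APPROX_NONE);return max(cs,key=cv2.contourArea)
def measure(c,box=(225,150,300,250),verbose=True):
    hsv=cv2.cvtColor(c["pixels"],cv2.COLOR_BGR2HSV)
    red=cv2.inRange(hsv,(0,180,70),(6,255,255))|cv2.inRange(hsv,(174,180,70),(180,255,255))
    pale=cv2.inRange(hsv,(18,60,180),(32,150,255))
    out={}
    for n,m in(("red",red),("pale",pale)):
        q=ray(c,big(m,box)[:,0],128)
        out[n]=cv2.minAreaRect(q.astype(np.float32))
    return out
E
python3 - <<'E'
from h import *
c=dict(np.load("top0.npz"));im=c["pixels"]
cv2.imwrite("pics/crop0.png",cv2.resize(im[80:330,90:450],None,fx=2.2,fy=2.2,interpolation=cv2.INTER_CUBIC))
hsv=cv2.cvtColor(im,cv2.COLOR_BGR2HSV)
for p in[(260,180),(260,213),(220,200),(180,250),(180,230),(180,236),(180,240)]:print(p,hsv[p[1],p[0]])
print(hsv[205:250,180].tolist())
for k,v in measure(c).items():print(k,v)
E
```

```text
(260, 180) [ 20  90 195]
(260, 213) [ 18 109 154]
(220, 200) [ 18 104 171]
(180, 250) [ 14 143 132]
(180, 230) [ 18 104 172]
(180, 236) [ 18 103 174]
(180, 240) [ 14 139  88]
[[19, 103, 171], [18, 100, 173], [18, 100, 171], [18, 101, 174], [18, 102, 173], [18, 102, 173], [18, 102, 172], [18, 100, 173], [18, 103, 173], [18, 102, 172], [18, 105, 172], [19, 100, 173], [18, 102, 172], [18, 101, 172], [19, 101, 171], [18, 101, 172], [18, 102, 173], [18, 103, 171], [18, 104, 172], [18, 102, 172], [18, 104, 172], [18, 106, 171], [18, 102, 172], [18, 105, 170], [18, 105, 172], [18, 104, 172], [18, 101, 171], [18, 102, 172], [18, 104, 171], [18, 102, 172], [18, 108, 170], [18, 103, 174], [18, 106, 169], [18, 110, 157], [17, 119, 124], [14, 139, 88], [14, 143, 82], [15, 145, 81], [15, 145, 79], [12, 128, 82], [14, 140, 80], [14, 135, 83], [14, 140, 91], [14, 148, 98], [13, 145, 114]]
red ((513.6934814453125, -53.41468811035156), (34.764747619628906, 105.69367980957031), 3.4433884620666504)
pale ((589.7394409179688, -46.5293083190918), (109.84148406982422, 109.33151245117188), 3.379582405090332)
```

View pics/crop0.png

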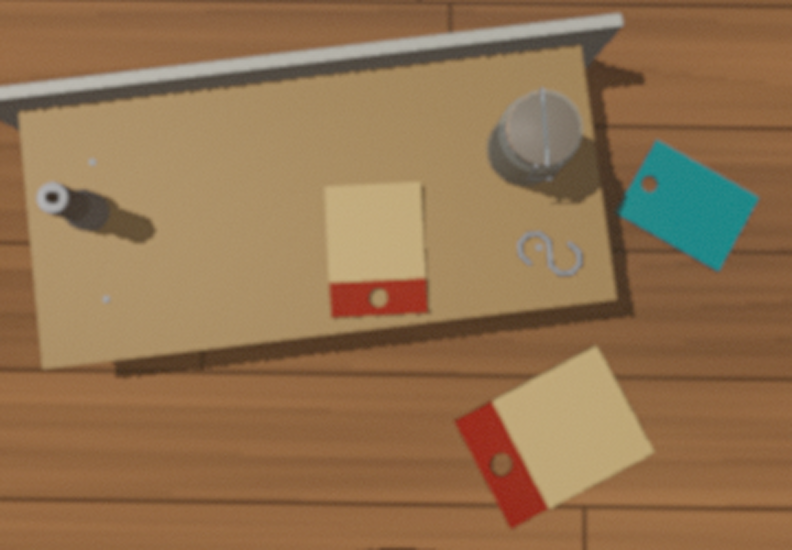

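The crop confirms it: the board on the shelf is the smaller red/bare one, with its red band at crop (380,298). Next I'll measure the shelf edge and the board.

```bash
cat >> h.py <<'E'
def cross(a,t):   # first subpixel crossing of t
    s=np.sign(a-t);i=np.nonzero(s[:-1]*s[1:]<0)[0]
    return None if len(i)==0 else i[0]+(t-a[i[0]])/(a[i[0]+1]-a[i[0]])
def fit(pts):
    return cv2.fitLine(np.float32(pts),cv2.DIST_HUBER,0,.5,.01).ravel()
def edge(c,skip=()):
    """front top edge: point,x axis dir (world)"""
    v=cv2.cvtColor(c["pixels"],cv2.COLOR_BGR2HSV)[...,2].astype(float);pts=[]
    for u in list(range(118,215))+list(range(310,362)):
        g=246-(u-108)*31/262; y0=int(g)-9; k=cross(v[y0:y0+20,u],125)
        if k is not None:pts.append((u,y0+k+0.0))
    w=ray(c,pts,120);vx,vy,x,y=fit(w)
    if vy<0:vx,vy=-vx,-vy
    res=(w-[x,y])@[vy,-vx];return np.array([x,y]),np.array([vy,-vx]),np.std(res),len(pts)
def paint(c,u0=243,u1=281,h=5):
    """red/bare line on top of the board, plus back edge"""
    im=c["pixels"].astype(float);hsv=cv2.cvtColor(c["pixels"],cv2.COLOR_BGR2HSV)
    red=cv2.inRange(hsv,(0,180,70),(6,255,255))|cv2.inRange(hsv,(174,180,70),(180,255,255))
    pts=[]
    for u in range(u0,u1):
        rows=np.nonzero(red[150:260,u])[0]
        if len(rows)<4:continue
        y=150+rows[0];g=im[y-h:y+3,u,1];k=cross(g,(g[0]+g[-1])/2)
        if k is not None:pts.append((u,y-h+k))
    w=ray(c,pts,128);vx,vy,x,y=fit(w)
    if vy<0:vx,vy=-vx,-vy
    return np.array([x,y]),np.array([vy,-vx]),w
def report(c,**k):
    e,ex,sd,n=edge(c);m=measure(c);p,px,w=paint(c,**k)
    (pc,psz,_)=m["pale"];ce=np.array(pc)
    print("edge",e.round(1),"ang",np.arctan2(ex[1],ex[0]).round(4),"sd",sd.round(2),n)
    print("paint line pt",p.round(1),"ang",np.arctan2(px[1],px[0]).round(4),"dist line->edge",((p-e)@ex).round(2),"pale c",ce.round(1),np.round(psz,1),"rect ang",m["pale"][2],"pale centre x in edge",((ce-e)@ex).round(2))
    return e,ex,p,px,ce
E
python3 - <<'E'
from h import *
c=dict(np.load("top0.npz"))
e,ex,p,px,ce=report(c)
b=ce+55*px;print("back mid",b.round(1),"line mid",(ce-55*px).round(1))
for n,q in(("jar",ray(c,(336,150),120)),("hook",ray(c,(340,195),120))):print(n,q)
s=dict(np.load("side0.npz"))
# check edge in side: project edge ends
ey=np.array([-ex[1],ex[0]])
print(proj(s,[[*(e+ey*t),120] for t in(-150,0,150)]).round(1), proj(s,[[*(ce-55*px+px*0),128]]).round(1))
E
```

```text
edge [471.1   3.9] ang 0.1338 sd 2.88 149
paint line pt [532.8 -43.3] ang 0.0617 dist line->edge 54.8 pale c [589.7 -46.5] [109.8 109.3] rect ang 3.379582405090332 pale centre x in edge 110.83
back mid [644.6 -43.1] line mid [534.8 -49.9]
jar [[ 681.87671749 -240.44749022]]
hook [[ 567.09373853 -250.31223502]]
[[297.1 173.9]
 [278.8 210.9]
 [257.4 254.4]] [[267.8 187.7]]
```

```bash
python3 - <<'E'
from h import *
c=dict(np.load("top0.npz"))
v=cv2.cvtColor(c["pixels"],cv2.COLOR_BGR2HSV)[...,2].astype(float)
for u in list(range(118,215,12))+list(range(310,362,8)):
    g=246-(u-108)*31/262;y0=int(g)-9
    k=cross(v[y0:y0+20,u],125);print(u,y0,None if k is None else round(y0+k,2),v[y0:y0+20,u].astype(int))
E
```

```text
118 235 247.12 [172 172 173 172 173 171 172 172 171 172 168 155 127 111 128 145 151 152
 151 152]
130 234 246.58 [173 172 172 173 171 170 173 171 171 173 166 152 136 117 114 127 143 151
 151 153]
142 232 243.71 [171 172 172 171 171 171 172 171 172 171 167 147 116  97 105  98  94 100
 115 132]
154 231 242.16 [172 173 173 173 172 172 172 173 172 171 160 131  94  83  86  81  79  70
  80 107]
166 230 240.74 [172 173 172 171 171 172 170 172 173 170 153 115  88  84  86  88  85  80
  79 102]
178 228 239.29 [172 172 171 170 171 172 169 171 173 170 161 135 101  86  86  86  89  83
  87  92]
190 227 237.88 [170 169 171 171 171 170 171 171 172 170 155 121  90  86  89  86  85  87
  91 108]
202 225 236.29 [171 172 171 169 172 170 171 171 170 170 161 135 101  86  87  86  86  86
  92 114]
214 224 234.81 [170 171 169 171 170 171 170 171 171 168 154 118  88  83  84  88  86  89
  92 113]
310 213 223.14 [165 167 166 166 165 166 165 166 166 155 130  94  81  81  85  83  85  92
 110 131]
318 212 222.12 [166 165 166 165 165 165 166 165 165 156 129  95  82  82  82  85  85  88
 112 133]
326 211 221.18 [165 165 164 165 165 165 166 165 163 156 131  97  79  77  82  82  83  85
  95 116]
334 210 220.2 [164 165 164 165 161 164 164 167 164 155 132  97  80  77  79  79  82  83
  92 111]
342 209 219.22 [164 164 163 165 164 164 165 165 163 155 132 100  81  81  80  81  79  84
  99 120]
350 208 218.18 [162 164 164 162 164 163 163 163 163 154 131  98  82  79  81  80  78  82
 102 122]
358 207 217.33 [162 162 164 162 162 164 162 163 162 156 137 101  79  83  80  78  78  78
  89 113]
```

```bash
sed -i 's/range(118,215))+list(range(310,362))/range(152,232))+list(range(292,362))/' h.py; python3 - <<'E'
from h import *
c=dict(np.load("top0.npz"))
e,ex,p,px,ce=report(c)
b=ce+55*px;print("back mid",b.round(1),"line mid",(ce-55*px).round(1))
ey=np.array([-ex[1],ex[0]])
print("line mid to edge",((ce-55*px-e)@ex))
s=dict(np.load("side0.npz"));print(proj(s,[[*(e+ey*t),120] for t in(-150,0,150)]).round(1), proj(s,[[*(ce-55*px),128]]).round(1))
E
```

```text
edge [479.1 -54.5] ang 0.1336 sd 2.51 149
paint line pt [532.8 -43.3] ang 0.0617 dist line->edge 54.74 pale c [589.7 -46.5] [109.8 109.3] rect ang 3.379582405090332 pale centre x in edge 110.77
back mid [644.6 -43.1] line mid [534.8 -49.9]
line mid to edge 55.91128747786206
[[303.5 160.8]
 [286.3 195.7]
 [266.2 236.4]] [[267.8 187.7]]
```

```bash
python3 - <<'E'
s=open('h.py').read()
s=s.replace("    res=(w-[x,y])@[vy,-vx];return","    res=(w-[x,y])@[vy,-vx];k=abs(res-np.median(res))<1;vx,vy,x,y=fit(w[k]);vx,vy=(-vx,-vy) if vy<0 else (vx,vy);res=(w[k]-[x,y])@[vy,-vx];pts=w[k]\n    return")
open('h.py','w').write(s)
from h import *
c=dict(np.load("top0.npz"))
e,ex,p,px,ce=report(c)
ey=np.array([-ex[1],ex[0]]);l=ce-55*px
print("line mid",l,"to edge",(l-e)@ex,"back mid",ce+55*px)
E
```

```text
edge [476.3 -33.8] ang 0.1337 sd 0.11 147
paint line pt [532.8 -43.3] ang 0.0617 dist line->edge 54.74 pale c [589.7 -46.5] [109.8 109.3] rect ang 3.379582405090332 pale centre x in edge 110.77
line mid [534.84401703 -49.91937637] to edge 55.91308937765268 back mid [644.63486481 -43.13924026]
```

The edge fit is clean: edge yaw is 0.1337, board yaw is 0.061, and the line is about 55 mm behind the edge. I'll push from behind the bare end with both fingertips spread, which squares the board as it moves. First I'll move the tool over there, high up.

Call:
apply_moves --pt "2.0 -1.0 -1.5 0 0 0" --pt "3.4 -1.7 -1.2 0 0 0" --pt "3.5 -1.7 -1.2 0 0 0" --pt "3.5 -1.7 -1.2 0 0 0" --pt "3.5 -1.7 -1.2 0 0 0" --gripper 0.7

```text
t: 0.52
ee_pos: [294.9, -400.4, 294.6]
orientation: [[0.953, 0.302, -0.0], [0.302, -0.953, 0.0], [-0.0, -0.0, -1.0]]
force: [0.2, -0.1, 0.6]
finger_gap: 59.9
gripper_force: 0.0
```

Call:
apply_moves --pt "3.5 -1.7 -0.4 0 0 0" --pt "3.5 -1.7 0 0 0 0" --pt "3.5 -1.7 0 0 0 0" --pt "3.5 -1.7 0 0 0 0" --pt "3.5 -1.7 0 0 0 0"

```text
t: 0.93
ee_pos: [436.3, -266.4, 298.2]
orientation: [[0.953, 0.302, -0.0], [0.302, -0.953, 0.0], [-0.0, -0.0, -1.0]]
force: [-0.2, 0.2, 0.6]
finger_gap: 59.7
gripper_force: 0.0
```

Call:
apply_moves --pt "3.5 -1.7 0 0 0 0" --pt "3.5 -1.7 0 0 0 0" --pt "3.5 -1.7 0 0 0 0" --pt "3.5 -1.7 0 0 0 0" --pt "3.5 -1.7 0 0 0 0"

```text
t: 1.35
ee_pos: [577.5, -132.5, 298.0]
orientation: [[0.953, 0.302, -0.0], [0.302, -0.953, 0.0], [-0.0, -0.0, -1.0]]
force: [0.5, -1.1, 0.7]
finger_gap: 60.0
gripper_force: 0.0
```

Call:
apply_moves --pt "3.0 -1.5 0 0 0 0.05" --pt "2.5 -1.5 0 0 0 0.05" --pt "0 0 0 0 0 0.05" --pt "0 0 0 0 0 0.023" --pt "0 0 0 0 0 0"

```text
t: 1.77
ee_pos: [620.7, -90.0, 297.8]
orientation: [[0.991, 0.133, -0.001], [0.133, -0.991, 0.0], [-0.001, -0.0, -1.0]]
force: [0.5, -0.2, 0.4]
finger_gap: 59.6
gripper_force: 0.0
```

```bash
cat > st.py <<'E'
from workcell import r
import numpy as np
s=r.sense();R=s['orientation'];print(s['t'],s['ee_pos'].round(1),"yaw",np.arctan2(R[1,0],R[0,0]).round(4),"tz",R[:,2].round(3),s['finger_gap'],s['force'].round(2))
d=np.array([683.8,-32.4,160])-s['ee_pos'];print("to start, tool axes mm",(R.T@d).round(1))
E
python3 st.py
```

```text
1.7667 [620.7 -90.  297.8] yaw 0.1334 tz [-0.001  0.    -1.   ] 59.62628086760372 [ 0.47 -0.16  0.4 ]
to start, tool axes mm [ 70.3 -48.7 137.7]
```

Call:
apply_moves --pt "2.0 -1.3 0 0 0 0" --pt "2.5 -1.8 0 0 0 0" --pt "2.5 -1.8 0 0 0 0" --pt "0 0 2.5 0 0 0" --pt "0 0 3.5 0 0 0"

```text
t: 2.18
ee_pos: [685.0, -32.0, 240.5]
orientation: [[0.991, 0.135, 0.006], [0.135, -0.991, -0.001], [0.006, 0.001, -1.0]]
force: [1.7, -1.2, -0.8]
finger_gap: 59.8
gripper_force: 0.0
```

Call:
apply_moves --pt "0 0 3.0 0 0 0" --pt "0 0 2.5 0 0 0" --pt "0 0 1.5 0 0 0" --pt "0 0 1.0 0 0 0" --pt "0 0 0 0 0 0"

```text
t: 2.6
ee_pos: [682.8, -32.9, 156.4]
orientation: [[0.991, 0.133, -0.003], [0.133, -0.991, 0.0], [-0.003, -0.001, -1.0]]
force: [0.3, 0.4, 0.8]
finger_gap: 59.3
gripper_force: 0.0
```

```bash
python3 st.py; python3 - <<'E'
from workcell import r
import cv2
a=r.capture("wrist")["pixels"];b=r.capture("side")["pixels"]
b=cv2.resize(b[90:300,150:350],None,fx=2,fy=2,interpolation=cv2.INTER_CUBIC)
cv2.imwrite("pics/w1.png",a);cv2.imwrite("pics/s1.png",b)
E
```

```text
2.6 [682.8 -32.9 156.4] yaw 0.1337 tz [-0.003  0.    -1.   ] 59.34828138432764 [0.33 0.43 0.83]
to start, tool axes mm [ 1.  -0.3 -3.6]
```

View pics/s1.png

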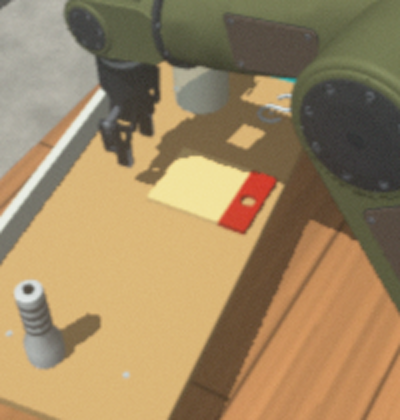

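The fingertips at crop (125,150) are behind the board's bare end at crop (185,170), and clear of the jar and the torch. I'll lower them gently, feeling for the shelf.

Call:
apply_moves --pt "0 0 1.0 0 0 0" --pt "0 0 1.0 0 0 0" --pt "0 0 0.7 0 0 0" --pt "0 0 0.3 0 0 0" --pt "0 0 0 0 0 0"

```text
t: 3.12
ee_pos: [683.3, -32.0, 127.1]
orientation: [[0.991, 0.134, -0.002], [0.134, -0.991, 0.0], [-0.002, -0.0, -1.0]]
force: [-0.8, -0.2, -1.0]
finger_gap: 59.9
gripper_force: 0.0
```

Call:
apply_moves --pt "0 0 0.1 0 0 0" --pt "0 0 0.1 0 0 0" --pt "0 0 0.1 0 0 0" --pt "0 0 0.1 0 0 0" --pt "0 0 0 0 0 0"

```text
t: 3.53
ee_pos: [683.7, -32.0, 124.2]
orientation: [[0.991, 0.133, -0.0], [0.133, -0.991, 0.0], [-0.0, -0.0, -1.0]]
force: [-0.1, 0.7, -0.0]
finger_gap: 60.2
gripper_force: 0.0
```

Call:
apply_moves --pt "0 0 0.1 0 0 0" --pt "0 0 0.1 0 0 0" --pt "0 0 0.1 0 0 0" --pt "0 0 0 0 0 0" --pt "0 0 0 0 0 0"

```text
t: 3.95
ee_pos: [683.7, -32.0, 121.3]
orientation: [[0.991, 0.133, -0.0], [0.133, -0.991, 0.0], [-0.0, -0.0, -1.0]]
force: [0.5, -0.5, -0.4]
finger_gap: 59.8
gripper_force: 0.0
```

Call:
apply_moves --pt "0 0 0.1 0 0 0" --pt "0 0 0.1 0 0 0" --pt "0 0 0 0 0 0" --pt "0 0 0 0 0 0" --pt "0 0 0 0 0 0"

```text
t: 4.37
ee_pos: [683.7, -32.0, 119.3]
orientation: [[0.991, 0.133, -0.0], [0.133, -0.991, 0.0], [-0.0, -0.0, -1.0]]
force: [0.3, -0.9, -0.1]
finger_gap: 59.8
gripper_force: 0.0
```

Call:
apply_moves --pt "0 0 0.1 0 0 0" --pt "0 0 0.1 0 0 0" --pt "0 0 0 0 0 0" --pt "0 0 0 0 0 0" --pt "0 0 0 0 0 0"

```text
t: 4.78
ee_pos: [683.7, -32.0, 117.3]
orientation: [[0.991, 0.133, 0.0], [0.133, -0.991, 0.0], [0.0, -0.0, -1.0]]
force: [-0.3, -0.0, -0.5]
finger_gap: 60.0
gripper_force: 0.0
```

Call:
apply_moves --pt "0 0 0.1 0 0 0" --pt "0 0 0.05 0 0 0" --pt "0 0 0 0 0 0" --pt "0 0 0 0 0 0" --pt "0 0 0 0 0 0"

```text
t: 5.2
ee_pos: [683.7, -32.0, 115.8]
orientation: [[0.991, 0.133, -0.0], [0.133, -0.991, -0.0], [-0.0, -0.0, -1.0]]
force: [-0.6, -0.2, -0.2]
finger_gap: 60.0
gripper_force: 0.0
```

Call:
apply_moves --pt "0 0 0.1 0 0 0" --pt "0 0 0.05 0 0 0" --pt "0 0 0 0 0 0" --pt "0 0 0 0 0 0" --pt "0 0 0 0 0 0"

```text
t: 5.62
ee_pos: [683.8, -32.0, 115.1]
orientation: [[0.991, 0.133, 0.001], [0.133, -0.991, -0.0], [0.001, 0.0, -1.0]]
force: [-2.7, 0.4, 6.2]
finger_gap: 59.5
gripper_force: 2.9
```

Call:
apply_moves --pt "0 0 0.1 0 0 0" --pt "0 0 0 0 0 0" --pt "0 0 0 0 0 0" --pt "0 0 0 0 0 0" --pt "0 0 0 0 0 0"

```text
t: 6.03
ee_pos: [683.9, -32.1, 115.0]
orientation: [[0.991, 0.133, 0.001], [0.133, -0.991, -0.0], [0.001, 0.0, -1.0]]
force: [-6.8, 0.3, 12.6]
finger_gap: 60.2
gripper_force: 6.4
```

Contact with the shelf is at TCP z ≈ 115. I'll raise about 3 mm above it and push most of the way.

Call:
apply_moves --pt "0 0 -0.25 0 0 0" --pt "0 0 -0.2 0 0 0" --pt "0 0 0 0 0 0" --pt "-0.4 0 0 0 0 0" --pt "-0.6 0 0 0 0 0"

```text
t: 6.45
ee_pos: [673.5, -33.4, 117.3]
orientation: [[0.991, 0.133, -0.0], [0.133, -0.991, 0.0], [-0.0, -0.0, -1.0]]
force: [-0.2, -0.2, -1.0]
finger_gap: 59.8
gripper_force: 0.0
```

Call:
apply_moves --pt "-0.6 0 0 0 0 0" --pt "-0.5 0 0 0 0 0" --pt "-0.4 0 0 0 0 0" --pt "-0.4 0 0 0 0 0" --pt "-0.4 0 0 0 0 0"

```text
t: 6.87
ee_pos: [650.6, -36.5, 117.9]
orientation: [[0.991, 0.133, 0.0], [0.133, -0.991, 0.0], [0.0, 0.0, -1.0]]
force: [-0.3, -0.7, -0.4]
finger_gap: 59.9
gripper_force: 0.2
```

Call:
apply_moves --pt "-0.4 0 0 0 0 0" --pt "-0.4 0 0 0 0 0" --pt "-0.4 0 0 0 0 0" --pt "-0.4 0 0 0 0 0" --pt "-0.4 0 0 0 0 0"

```text
t: 7.28
ee_pos: [630.8, -39.2, 117.8]
orientation: [[0.991, 0.133, 0.0], [0.133, -0.991, -0.0], [0.0, 0.0, -1.0]]
force: [1.7, 0.4, -0.5]
finger_gap: 59.8
gripper_force: 0.4
```

Call:
apply_moves --pt "-0.4 0 0 0 0 0" --pt "-0.4 0 0 0 0 0" --pt "-0.4 0 0 0 0 0" --pt "-0.2 0 0 0 0 0" --pt "0 0 0 0 0 0"

```text
t: 7.7
ee_pos: [616.9, -41.1, 117.8]
orientation: [[0.991, 0.133, -0.0], [0.133, -0.991, -0.0], [-0.0, -0.0, -1.0]]
force: [0.2, 0.9, 0.5]
finger_gap: 59.7
gripper_force: 0.0
```

```bash
python3 st.py; python3 - <<'E'
from workcell import r
from h import *
c=r.capture("top");np.savez("top2.npz",**c)
cv2.imwrite("pics/t2.png",cv2.resize(c["pixels"][80:330,90:450],None,fx=2.2,fy=2.2,interpolation=cv2.INTER_CUBIC))
try:print(report(c))
except Exception as x:print(x)
E
```

```text
7.7 [616.9 -41.1 117.8] yaw 0.1337 tz [-0. -0. -1.] 59.72295973989875 [0.17 0.91 0.49]
to start, tool axes mm [ 67.4   0.3 -42.2]
OpenCV(4.12.0) /io/opencv/modules/imgproc/src/linefit.cpp:50: error: (-215:Assertion failed) count > 0 in function 'fitLine2D_wods'
```

View pics/t2.png

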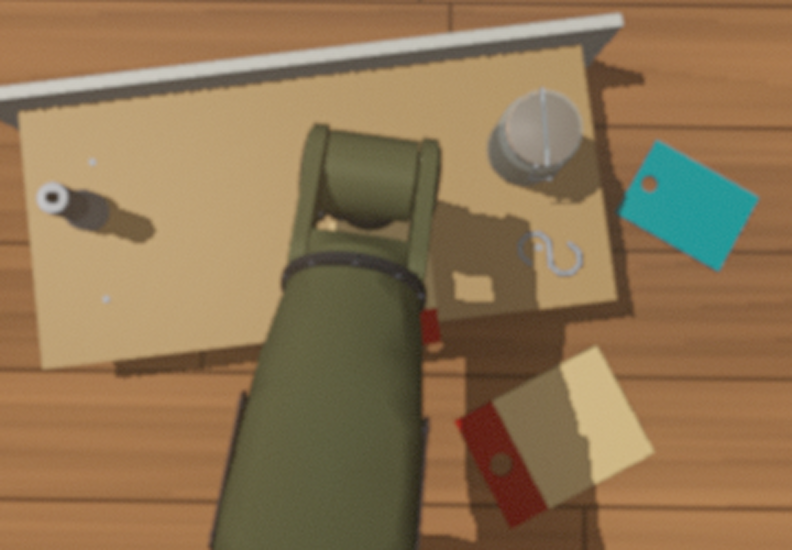

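The arm hides the board from above; only a red corner shows at crop (430,325), past the edge. Jar, hook and torch haven't moved. I'll measure from the side camera, checked against the first side/top pair.

```bash
cat >> h.py <<'E'
def masks(c):
    b,g,rr=[x.astype(int) for x in cv2.split(c["pixels"])]
    return ((rr>60)&(g<rr*.35)&(b<rr*.4)).astype(np.uint8)
def sideline(c,roi=(215,150,310,225)):
    """red/bare line in the side view: for each red blob row take its left (bare) limit, subpixel in g/r ratio"""
    im=c["pixels"].astype(float);ratio=im[...,1]/(im[...,2]+1);red=masks(c);x0,y0,x1,y1=roi
    k=np.zeros_like(red);k[y0:y1,x0:x1]=red[y0:y1,x0:x1]
    _,lab,st,_=cv2.connectedComponentsWithStats(k);i=1+np.argmax(st[1:,4]);k=lab==i
    pts=[]
    for y in range(y0,y1):
        xs=np.nonzero(k[y])[0]
        if len(xs)<5:continue
        a=ratio[y,xs[0]-5:xs[0]+4];t=cross(a,.5)
        if t is not None:pts.append((xs[0]-5+t,y))
    return np.array(pts),st[i]
E
python3 - <<'E'
from workcell import r
from h import *
c0=dict(np.load("side0.npz"));c=r.capture("side");np.savez("side2.npz",**c)
t0=dict(np.load("top0.npz"));e,ex,_,_=edge(t0);ey=np.array([-ex[1],ex[0]])
for q in(c0,c):
    p,st=sideline(q);w=ray(q,p,128)-e;print(st);print(np.c_[p,w@ex,w@ey].round(1).tolist())
cv2.imwrite("pics/s2.png",cv2.resize(c["pixels"][140:240,200:320],None,fx=5,fy=5,interpolation=cv2.INTER_CUBIC))
p,_,w=paint(t0);print("top paint",np.c_[(w-e)@ex,(w-e)@ey].round(1)[::6].tolist())
E
```

```text
[261 177  26  28 236]
[[274.1, 178.0, 53.1, -65.3], [273.4, 179.0, 53.3, -61.0], [272.7, 180.0, 53.8, -56.6], [272.2, 181.0, 53.8, -52.3], [271.5, 182.0, 54.3, -47.9], [270.7, 183.0, 54.8, -43.6], [270.2, 184.0, 54.8, -39.4], [269.5, 185.0, 55.1, -35.1], [268.9, 186.0, 55.4, -30.9], [264.9, 192.0, 57.4, -5.7], [264.3, 193.0, 57.5, -1.6], [263.6, 194.0, 57.7, 2.5], [262.9, 195.0, 58.2, 6.7], [262.3, 196.0, 58.4, 10.7], [261.7, 197.0, 58.6, 14.7], [260.9, 198.0, 59.2, 18.9], [260.2, 199.0, 59.5, 22.9], [259.7, 200.0, 59.6, 26.8], [259.5, 201.0, 58.7, 30.4], [262.6, 203.0, 48.2, 34.0]]
[276 184  23  23 252]
[[284.1, 185.0, 17.1, -49.8], [283.6, 186.0, 17.0, -45.7], [283.2, 187.0, 17.0, -41.6], [282.7, 188.0, 16.8, -37.6], [282.2, 189.0, 16.8, -33.5], [281.7, 190.0, 16.9, -29.4], [281.2, 191.0, 16.8, -25.4], [280.7, 192.0, 16.8, -21.4], [280.2, 193.0, 16.6, -17.5], [279.7, 194.0, 16.8, -13.4], [279.2, 195.0, 16.7, -9.5], [278.7, 196.0, 16.6, -5.5], [278.2, 197.0, 16.6, -1.6], [277.7, 198.0, 16.6, 2.4], [277.2, 199.0, 16.5, 6.2], [276.6, 200.0, 16.8, 10.2], [275.9, 201.0, 17.2, 14.3], [275.5, 202.0, 17.0, 18.0], [275.2, 203.0, 16.6, 21.7], [275.4, 204.0, 14.7, 24.8], [277.9, 205.0, 7.2, 25.7], [280.2, 206.0, 0.3, 26.9]]
top paint [[57.4, 20.3], [56.0, 2.8], [55.1, -12.2], [55.5, -27.4], [52.5, -47.2], [51.5, -62.1]]
```

View pics/s2.png

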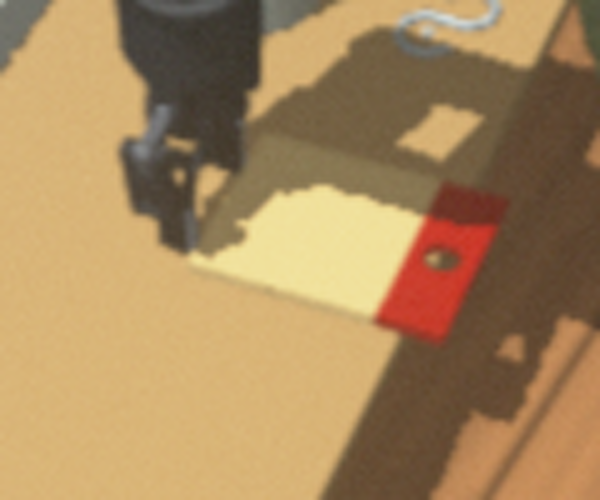

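The side crop shows both fingertips (165,230) against the bare end. The board is square, with its red line at crop (400,270), about 16 mm behind the edge. Next I'll check where the side camera itself puts the edge.

```bash
cat >> h.py <<'E'
def sideedge(c,e,ex,ts=range(65,190,5)):
    ey=np.array([-ex[1],ex[0]]);v=c["pixels"][...,2].astype(np.float32);o=np.arange(-12,12.1,.25);out=[]
    for t in ts:
        q=proj(c,[[*(e+ey*t+ex*k),120] for k in o]).astype(np.float32)
        a=cv2.remap(v,q[:,:1],q[:,1:],cv2.INTER_LINEAR).ravel();lo,hi=a[:8].mean(),a[-8:].mean()
        k=cross(a[::-1],(lo+hi)/2)
        if hi-lo>20 and k is not None:out.append((t,12-.25*k))
    return np.array(out)
E
python3 - <<'E'
from h import *
t0=dict(np.load("top0.npz"));e,ex,_,_=edge(t0)
for n in("side0","side2"):
    o=sideedge(dict(np.load(n+".npz")),e,ex);print(o.round(1).tolist(),np.polyfit(o[:,0],o[:,1],1))
E
```

```text
[[65.0, 3.0], [70.0, 3.2], [75.0, 3.2], [80.0, 3.1], [85.0, 3.2], [90.0, 3.2], [95.0, 3.1], [100.0, 3.0], [105.0, 3.1], [110.0, 3.3], [115.0, 3.1], [120.0, 3.1], [125.0, 3.4], [130.0, 3.3], [135.0, 3.3], [140.0, 3.3], [145.0, 3.3], [150.0, 3.3], [155.0, 3.2], [160.0, 3.3], [165.0, 3.4], [170.0, 3.3], [175.0, 3.4], [180.0, 3.4], [185.0, 3.4]] [2.37424460e-03 2.94018303e+00]
[[65.0, 3.1], [70.0, 3.1], [75.0, 3.2], [80.0, 3.0], [85.0, 3.2], [90.0, 3.2], [95.0, 3.1], [100.0, 3.0], [105.0, 3.1], [110.0, 3.1], [115.0, 3.0], [120.0, 3.2], [125.0, 3.3], [130.0, 3.2], [135.0, 3.1], [140.0, 3.1], [145.0, 3.2], [150.0, 3.1], [155.0, 3.2], [160.0, 3.2], [165.0, 3.4], [170.0, 3.4], [175.0, 3.3], [180.0, 3.3], [185.0, 3.3]] [2.09489985e-03 2.90971539e+00]
```

The two cameras give 13.7 and 15.2 mm still to go. I'll push 13 mm, then retreat and check from above.

Call:
apply_moves --pt "-0.3 0 0 0 0 0" --pt "-0.3 0 0 0 0 0" --pt "-0.3 0 0 0 0 0" --pt "-0.25 0 0 0 0 0" --pt "-0.15 0 0 0 0 0"

```text
t: 8.22
ee_pos: [604.0, -42.8, 117.8]
orientation: [[0.991, 0.133, -0.0], [0.133, -0.991, -0.0], [-0.0, -0.0, -1.0]]
force: [1.0, 0.2, 0.7]
finger_gap: 60.2
gripper_force: 0.2
```

Call:
apply_moves --pt "0 0 0 0 0 0" --pt "0 0 0 0 0 0" --pt "0.5 0 0 0 0 0" --pt "1.0 0 0 0 0 0" --pt "1.5 0 0 0 0 0"

```text
t: 8.63
ee_pos: [634.5, -38.7, 118.0]
orientation: [[0.991, 0.133, -0.0], [0.133, -0.991, -0.0], [-0.0, 0.0, -1.0]]
force: [-0.7, -1.2, 0.2]
finger_gap: 59.8
gripper_force: 0.0
```

```bash
python3 st.py; python3 - <<'E'
from workcell import r
from h import *
t0=dict(np.load("top0.npz"));e,ex,_,_=edge(t0);ey=np.array([-ex[1],ex[0]])
c=r.capture("side");np.savez("side3.npz",**c)
p,st=sideline(c);w=ray(c,p,128)-e;print(np.c_[w@ex,w@ey].round(1).tolist())
c=r.capture("top");np.savez("top3.npz",**c)
cv2.imwrite("pics/t3.png",cv2.resize(c["pixels"][170:260,200:320],None,fx=5,fy=5,interpolation=cv2.INTER_CUBIC))
E
```

```text
8.6333 [634.5 -38.7 118. ] yaw 0.1336 tz [-0. -0. -1.] 59.814857235128834 [-0.73 -1.16  0.15]
to start, tool axes mm [ 49.7   0.3 -42. ]
[[4.0, -59.1], [4.1, -54.9], [4.0, -50.8], [4.0, -46.7], [4.0, -42.6], [4.0, -38.5], [4.0, -34.4], [3.9, -30.4], [4.0, -26.4], [3.9, -22.4], [4.0, -18.4], [3.9, -14.4], [4.0, -10.4], [3.9, -6.5], [4.0, -2.5], [4.0, 1.4], [3.9, 5.2], [3.9, 9.1], [3.9, 13.0], [3.9, 16.8], [3.9, 20.6], [2.8, 24.0], [-7.8, 27.5]]
```

Call:
apply_moves --pt "0 0 -2.0 0 0 0" --pt "0 0 -3.5 0 0 0" --pt "0 0 -4.0 0 0 0" --pt "0 0 -4.0 0 0 0" --pt "0 0 -4.0 0 0 0"

```text
t: 9.15
ee_pos: [633.6, -38.7, 294.6]
orientation: [[0.991, 0.133, -0.0], [0.133, -0.991, -0.0], [-0.0, -0.0, -1.0]]
force: [0.9, -0.7, 0.6]
finger_gap: 59.8
gripper_force: 0.0
```

Call:
apply_moves --pt "-1.0 3.0 -0.5 0 0 0" --pt "-2.0 3.4 0 0 0 0" --pt "-2.0 3.4 0 0 0 0" --pt "-2.0 3.4 0 0 0 0" --pt "-2.0 3.4 0 0 0 0"

```text
t: 9.57
ee_pos: [565.9, -216.7, 297.7]
orientation: [[0.991, 0.134, -0.0], [0.134, -0.991, 0.0], [-0.0, -0.0, -1.0]]
force: [1.3, -1.0, 0.1]
finger_gap: 59.8
gripper_force: 0.0
```

Call:
apply_moves --pt "-2.0 3.4 0 0 0 0" --pt "-2.0 3.4 0 0 0 0" --pt "-2.0 3.4 0 0 0 0" --pt "-2.0 3.4 0 0 0 0" --pt "-1.0 2.0 0 0 0 0"

```text
t: 9.98
ee_pos: [496.4, -385.0, 297.6]
orientation: [[0.991, 0.131, -0.001], [0.131, -0.991, -0.0], [-0.001, 0.0, -1.0]]
force: [0.3, 0.7, 0.1]
finger_gap: 59.6
gripper_force: 0.0
```

```bash
python3 st.py; python3 - <<'E'
from workcell import r
from h import *
t0=dict(np.load("top0.npz"));e,ex,_,_=edge(t0);ey=np.array([-ex[1],ex[0]])
c=r.capture("top");np.savez("top4.npz",**c)
cv2.imwrite("pics/t4.png",cv2.resize(c["pixels"][80:330,90:450],None,fx=2.2,fy=2.2,interpolation=cv2.INTER_CUBIC))
p,px,w=paint(c);print(np.c_[(w-e)@ex,(w-e)@ey].round(1)[::4].tolist(),"ang",np.arctan2(px[1],px[0]))
c=r.capture("side");np.savez("side4.npz",**c)
p,st=sideline(c);w=ray(c,p,128)-e;print("side",np.median(w@ex))
print(np.median(sideedge(c,e,ex,range(40,80,3))[:,1]))
E
```

```text
9.9833 [ 496.4 -385.   297.6] yaw 0.1314 tz [-0.001 -0.    -1.   ] 59.57158300087262 [0.33 0.7  0.06]
to start, tool axes mm [ 232.1 -325.   137.4]
[[2.0, 19.4], [2.1, 9.3], [2.2, -0.7], [1.8, -10.7], [2.2, -20.8], [2.1, -30.8], [2.3, -40.9], [2.0, -50.9], [2.3, -61.0]] ang 0.13702351
side 3.8768113032157
3.1280181743204594
```

View pics/t4.png

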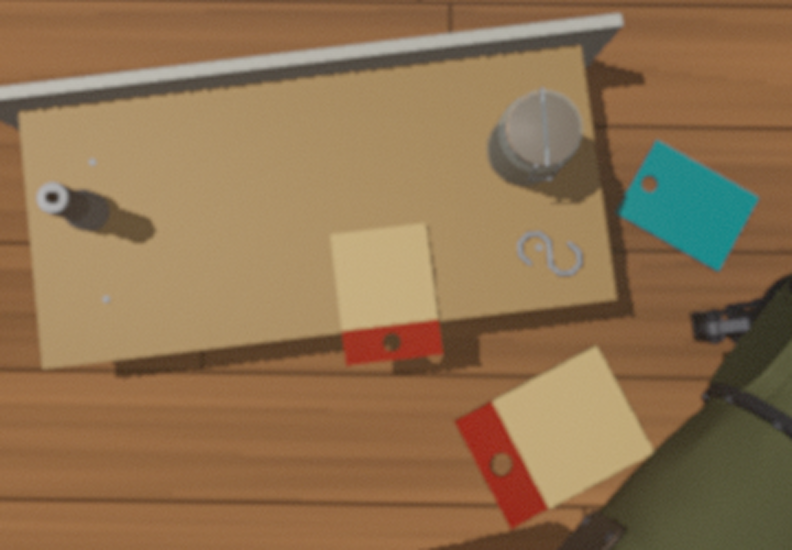

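From above, the red line at crop (392,326) lies along the shelf edge. The offset is +2.1 mm by the top camera and +0.8 mm by the side camera, and the board is square to within 0.004 rad. Jar, torch and hook haven't moved and the arm is clear, so I'm handing it in.

```bash
python3 -c "
from workcell import r
print(r.sign_off())"
```

```text
the job is handed in; nothing more can be done
None
```

The job is handed in (no verdict came back): the board's red/bare line sits about 1–2 mm behind the shelf's front edge, square to within 0.004 rad, with the jar, torch and hook unmoved as far as the images show and the arm clear.

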